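# Refill the gauge's feed hopper from a parts tray

## Task

Pick up the blue parts tray by its upright tab and tip all five brass-coloured bushings into the feed hopper, holding the tray's open end close above the hopper mouth so that they do not fall far. Then set the empty tray back upright on its black rubber mat and let go. Leave the oil bottle, the seal ring and the screwdriver where they are.

Things in the scene. Friction and masses are not known exactly. Their poses are not given: they have to be found in the camera images.
- tray: loose blue plastic parts tray, about 150 g, 150 (x) by 110 (y) mm; origin: centre of its underside, z up. Floor and side walls (at +y, -y) 4 mm thick, walls 30 mm high, back wall (+x) 10 mm thick. The -x end is open: parts slide out there. A grip tab stands on the back wall. Starts on the mat, open end roughly towards the robot (tray x away from it), holding the five bushings
- tray_grip (a point): point in the tray's upright flat grip tab: 10 mm thick (tray x), 50 mm wide (y), its top 82 mm above the tray's underside. The point is at tray x = +70 mm, y = 0, 60 mm above the underside (22 mm below the tab's top), mid-thickness; axes as the tray's. Fingers closing along the tray's x pinch the tab
- tray_front (a point): middle of the floor's edge at the tray's open end, x = -75 mm, on the floor's upper face; axes as the tray's
- hopper: fixed aluminium feed hopper with a yellow trim round its rim, on a 210 by 210 mm base plate 12 mm thick; origin: centre of the base plate's underside. The rim is 150 mm above the bench, outside 206 by 206 mm; upright walls, inside a V-shaped floor whose valley runs along y
- hopper_mouth (a point): centre of the hopper's square mouth (180 by 180 mm inside), at rim height; axes as the hopper's
- mat: fixed black rubber mat 220 (x) by 170 (y) mm, 3 mm thick; origin: centre of its underside, on the bench. It and the hopper may change sides
- bushing0: flanged brass-coloured bushing, 25 g: flange 25 mm across and 8 mm thick, body 20 mm across, 26 mm high overall; origin: its centre, z along its axis. Starts upright in the tray, flange down, and slides out once the tray's open end is tipped steeply down (50 degrees is enough)
- bushing1: flanged brass-coloured bushing, 25 g: flange 25 mm across and 8 mm thick, body 20 mm across, 26 mm high overall; origin: its centre, z along its axis. Starts upright in the tray, flange down, and slides out once the tray's open end is tipped steeply down (50 degrees is enough)
- bushing2: flanged brass-coloured bushing, 25 g: flange 25 mm across and 8 mm thick, body 20 mm across, 26 mm high overall; origin: its centre, z along its axis. Starts upright in the tray, flange down, and slides out once the tray's open end is tipped steeply down (50 degrees is enough)
- bushing3: flanged brass-coloured bushing, 25 g: flange 25 mm across and 8 mm thick, body 20 mm across, 26 mm high overall; origin: its centre, z along its axis. Starts upright in the tray, flange down, and slides out once the tray's open end is tipped steeply down (50 degrees is enough)
- bushing4: flanged brass-coloured bushing, 25 g: flange 25 mm across and 8 mm thick, body 20 mm across, 26 mm high overall; origin: its centre, z along its axis. Starts upright in the tray, flange down, and slides out once the tray's open end is tipped steeply down (50 degrees is enough)
- oiler: loose white oil bottle with red cap, 44 mm across, 100 mm high; origin: centre of its underside. Bystander
- seal: loose black rubber seal ring lying flat, 60 mm across, 8 mm high; origin: centre of its underside. Bystander
- driver: loose screwdriver, 160 mm long, orange handle, lying on the bench; origin: its middle on the bench. Bystander
- controller: fixed black control box with a blue display, 90 (x) by 140 (y) by 45 mm high; origin: centre of its underside

How it is judged:
By the outcome, as a careful person would: the job done as asked, in the order asked, and still so for the second after the job is handed in, with the robot touching nothing.
It also fails if it takes over 64 s, if anything falls off the work surface, if the arm or the gripper's body presses on something with over 40 N, if the wrist force passes 120 N, or if a joint passes its speed limit or range.

## Robot

A 6-joint arm with a two-finger parallel gripper is mounted at the origin on the work surface. World frame = base frame: x ahead of the robot, y to its left, z up, the work surface at z = 0. Lengths are in m, angles in rad, forces in N, time in s.
With the tool pointing down it reaches from about 0.3 to 0.875 m from the base axis. Payload 6.4 kg.
Tool frame: the origin (TCP) lies midway between the tips of the shut fingers; the grasp point (between the pads) lies 19 mm behind it; z points along the fingers, y is the line along which they close (so a half turn about z gives the same grasp; the last joint's range is limited). The gripper opens to 85 mm and grips with 20 to 120 N. Pads are 22 mm wide; open, the fingers measure 114 mm over their backs; the gripper's body (76 mm by 85 mm) begins 54 mm behind the grasp point. The pads swing forward as they close: fully open they stand 13 mm farther back than shut.
Start: joints at [-1.337, 0.181, 1.607, -0, 1.354, -0.206], TCP at [0.245, -0.52, 0.231] pointing down, gripper open.
Joint ranges: [-2.99, 2.99], [-0.89, 2.07], [0.3, 2.58], [-1.14, 4.28], [0, 2.63], [-3.12, 3.12]. Speed limits (rad/s): [2.57, 2.57, 3.01, 3.14, 3.14, 3.14].

## Interface

Orientations are given as a unit quaternion [w, x, y, z].
In Python, from bench import ctrl gives the robot as it stands.
- The arm moves only by the tool drive_tool, never from a script. Its argument "plan" is a list that holds one entry, the list of rows, each a list of 4 numbers: the shift along the tool's x, y, z scaled (see below), then the turn about the tool's z scaled (see below). In form: [[[x, y, z, roll], ...]]. A call has 1 to 12 rows; each row is the pose to reach, as a shift and turn from the pose commanded when the call began, along the tool's axes at that moment, turning the shorter way round; what a row does not reach only later rows make up. The controller multiplies each number of a shift by 400 mm and each number of a turn by 180 degrees. A row lasts 1/12 s, in which the tool goes at most 41.7 mm and 7.16 degrees, less where a joint would pass 70% of its speed; a pose out of reach is approached as far as the arm can. A call with a number of a shift or a turn outside -1 to 1 is refused whole. A call with a gripper value outside its range is refused whole. "jaw" is the closure, from 0 (fully open) to 1 (shut), set as the call begins (left out, the last holds). The fingers move at their own pace and stop on an object; the grip force is fixed at half the most. Time passes only in rows, so rows that repeat a pose let the fingers close. It gives the time, the measured TCP pose, the force, the opening and the grip force at its end, in the units of the state.
- ctrl.get_obs(): the state, without advancing time (a new reading comes with each control period).
- ctrl.camera(name): name is "side" or "top"; returns (picture, depth): 384x512x3 uint8, red, green, blue; 384x512 float32, m along the optical axis (not along the pixel's ray), 0 where there is no reading.
- ctrl.camera_info(name): a dict with "camera_matrix" (3x3 intrinsics, pixels), "R" (3x3) and "t" (3): a world point X has camera coordinates R X + t. Camera axes: x right, y down, z forward; pixel columns grow to the right and rows downward; lengths in m; the calibration is good to about 2 mm. A picture is of the moment at which its call begins. camera_info takes no time and is no camera call.
- ctrl.hand_in(): hands the job in; it is judged then, once.
The state is a dict: "time_s": time; "q": joint angles; "dq": joint speeds; "joint_efforts": joint torques, N m; "eef_pos": TCP position; "eef_rot": TCP orientation; "wrist_force": force on the tool from outside, world axes, zero at the start; "torque": the same for the moment, N m; "opening": opening from 0.0 (shut) to 1.0 (fully open); "grasp_force": force on a finger pad.
Only numpy, scipy, OpenCV 4.12 (cv2) and the standard library are available. Lean on these libraries where they do the work, as an engineer would, in place of code of your own. Each camera call takes 0.05 s, during which the arm holds its last target. There are 200 camera calls.

## Working session

There is one attempt and no reset: what is moved stays moved. The work goes in short steps, Python scripts to look and compute and a tool call to move; the robot and the scene stay as the last step left them, time stands still between calls to the robot, and variables do not carry over. Pictures are saved under pics/ and viewed, at most 11 in all, crops included, and the job is handed in when it is done.

Besides the shell and the picture viewer there is one more tool, called as name(argument=value, ...) on one line, values as JSON. drive_tool: Moves the arm, as the interface text tells. Its arguments: {"type":"object","properties":{"plan":{"type":"array"},"jaw":{"type":"number"}},"required":["plan"]}

```bash
ls; mkdir -p pics; cat > h.py <<'E'
import numpy as np, cv2
from bench import ctrl
def grab(n,f=None):
    p,d=ctrl.camera(n)
    if f: cv2.imwrite('pics/'+f,p[...,::-1])
    return p,d
def world(n,d):
    c=ctrl.camera_info(n);K=np.array(c['camera_matrix']);R=np.array(c['R']);t=np.array(c['t'])
    v,u=np.mgrid[:d.shape[0],:d.shape[1]]
    X=np.stack([(u-K[0,2])/K[0,0]*d,(v-K[1,2])/K[1,1]*d,d],-1)
    return (X-t)@R
E
python3 - <<'E'
from h import *
for n in('top','side'):
    p,d=grab(n,n+'0.png');np.savez(n+'0.npz',p=p,d=d,w=world(n,d))
    c=ctrl.camera_info(n);print(n,-np.array(c['R']).T@c['t'],np.array(c['R'])[2])
o=ctrl.get_obs();print({k:np.round(v,3).tolist() for k,v in o.items()})
print([a for a in dir(ctrl) if a[0]!='_'])
E
```

```text
pics
top [0.347453   0.03220118 1.12667184] [ 2.21455326e-01 -7.27463277e-04 -9.75170246e-01]
side [ 0.4709187  -0.82220554  0.77548874] [ 0.07714941  0.79025844 -0.60789766]
{'time_s': 0.1, 'q': [-1.337, 0.181, 1.608, -0.0, 1.354, -0.206], 'dq': [-0.001, -0.0, -0.003, 0.001, -0.002, -0.001], 'joint_efforts': [0.0, -44.588, -35.224, -0.0, 0.004, -0.0], 'eef_pos': [0.245, -0.52, 0.23], 'eef_rot': [-0.001, 0.976, 0.218, -0.0], 'wrist_force': [-0.179, -0.423, -0.426], 'torque': [-0.036, 0.008, -0.024], 'grasp_force': 0.0, 'opening': 1.001}
['MotionError', 'camera', 'camera_info', 'get_obs', 'hand_in']
```

```bash
sleep 1; ls pics
```

```text
side0.png
top0.png
```

View pics/top0.png

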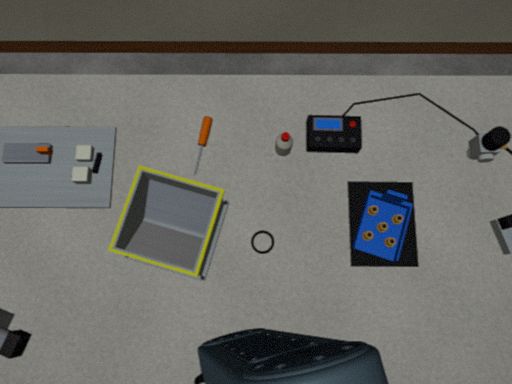

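View pics/side0.png

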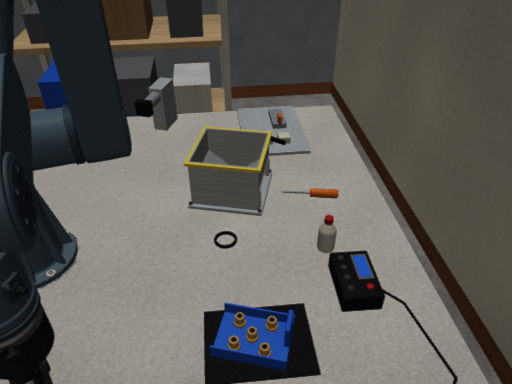

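Top view: hopper around (167,220), seal (262,241), oiler (285,143), and driver (203,140). The tray is at (383,225) with its tab at about (398,195), turned slightly on the mat. Next I measure it.

```bash
cat > m.py <<'E'
from h import *
def rect(P,tag):
    r=cv2.minAreaRect((P[:,:2]*1000).astype(np.float32));print(tag,len(P),'c',np.round(r[0]),'size',np.round(r[1]),'ang',round(r[2],1),'z',np.round(np.percentile(P[:,2],[2,50,98]),3))
for n in('top','side'):
    f=np.load(n+'0.npz');p,d,w=f['p'].astype(int),f['d'],f['w'];r,g,b=p[...,0],p[...,1],p[...,2]
    ok=(d>0)&(w[...,0]>.1)&(w[...,0]<1.0)&(abs(w[...,1])<.8)
    blue=ok&(b>90)&(r<60)&(b-g>50)&(w[...,2]<.12)
    bl=blue&(w[...,0]<.62)&(w[...,1]<-.15)&(w[...,1]>-.6)
    if bl.sum()>50:
        rect(w[bl],n+' tray');t=bl&(w[...,2]>.055);rect(w[t],n+' tab');rect(w[bl&(w[...,2]<.012)],n+' floor')
    ye=ok&(r>150)&(g>140)&(b<90)&(w[...,2]>.1);rect(w[ye],n+' rim')
    br=ok&(r>120)&(g>70)&(b<80)&(r-b>60)&(w[...,2]<.06)&(w[...,1]<-.1)
    q=cv2.connectedComponentsWithStats(br.astype(np.uint8))
    for i in range(1,q[0]):
        if q[2][i,4]>20: m=q[1]==i;print(' bush',np.round(w[m].mean(0),3),q[2][i,4])
    dk=ok&(r<40)&(g<40)&(b<40)&(w[...,2]<.02)&(w[...,0]>.3)&(w[...,1]<0)
    q=cv2.connectedComponentsWithStats(dk.astype(np.uint8))
    for i in range(1,q[0]):
        if q[2][i,4]>40: rect(w[q[1]==i],' dark')
E
python3 m.py
```

```text
top tray 2043 c [ 534. -300.] size [121. 177.] ang 71.5 z [0.    0.005 0.082]
top tab 83 c [ 590. -313.] size [49. 10.] ang 72.8 z [0.079 0.082 0.086]
top floor 1649 c [ 533. -304.] size [112. 177.] ang 71.3 z [-0.     0.005  0.009]
top rim 858 c [516. 226.] size [204. 203.] ang 73.8 z [0.144 0.148 0.152]
 dark 68 c [ 721. -173.] size [129.   4.] ang 88.4 z [0.008 0.015 0.02 ]
 dark 2183 c [ 533. -297.] size [166. 216.] ang 89.7 z [-0.004  0.001  0.005]
side tray 2072 c [ 523. -292.] size [113. 151.] ang 71.3 z [0.004 0.007 0.085]
side tab 109 c [ 589. -314.] size [50. 10.] ang 70.2 z [0.082 0.084 0.086]
side floor 1611 c [ 520. -281.] size [ 87. 140.] ang 71.1 z [0.004 0.006 0.009]
side rim 378 c [515. 226.] size [209. 203.] ang 73.6 z [0.147 0.15  0.152]
 bush [ 0.499 -0.257  0.033] 25
 bush [ 0.564 -0.271  0.033] 26
 bush [ 0.52  -0.293  0.033] 27
 bush [ 0.481 -0.31   0.033] 31
 bush [ 0.54  -0.332  0.033] 32
 dark 55 c [482. -10.] size [20. 51.] ang 89.8 z [0.001 0.006 0.01 ]
 dark 279 c [ 734. -197.] size [ 72. 159.] ang 30.7 z [0.004 0.012 0.02 ]
 dark 199 c [ 864. -315.] size [ 28. 233.] ang 14.2 z [0.003 0.007 0.015]
 dark 3692 c [ 532. -297.] size [171. 217.] ang 89.7 z [-0.     0.003  0.005]
```

```bash
python3 - <<'E'
from h import *
w=np.load('top0.npz')['w'];d=np.load('top0.npz')['d']
for x in np.arange(.4,1.2,.1):
    print(round(x,1),[ (lambda m: round(float(w[m][:,2].max()),2) if m.any() else None)((d>0)&(abs(w[...,0]-x)<.05)&(abs(w[...,1]-y)<.05)) for y in np.arange(-.7,.75,.1)])
E
```

```text
0.4 [None, 0.0, 0.0, 0.01, 0.03, 0.01, 0.01, 0.01, 0.15, 0.15, 0.15, 0.15, 0.01, 0.0, 0.0]
0.5 [None, 0.08, 0.0, 0.03, 0.04, 0.04, 0.0, 0.01, 0.15, 0.06, 0.15, 0.15, 0.01, 0.0, 0.0]
0.6 [None, 0.0, 0.01, 0.04, 0.09, 0.04, 0.01, 0.0, 0.15, 0.15, 0.15, 0.05, 0.05, 0.02, 0.02]
0.7 [-0.0, 0.14, 0.14, 0.0, 0.0, 0.05, 0.1, 0.1, 0.01, 0.03, 0.01, 0.06, 0.05, 0.06, 0.04]
0.8 [0.0, 0.01, 0.04, 0.0, 0.01, 0.05, 0.05, 0.01, 0.03, 0.03, 0.01, 0.02, 0.02, 0.02, 0.02]
0.9 [0.0, 0.01, 0.01, 0.01, 0.01, 0.01, 0.01, 0.0, 0.0, 0.0, 0.01, 0.01, 0.01, 0.01, 0.0]
1.0 [None, None, -0.01, -0.01, None, -0.01, None, None, None, None, -0.01, -0.01, -0.01, -0.01, -0.01]
1.1 [None, None, None, None, None, None, None, None, None, None, None, None, None, None, None]
```

drive_tool(plan=[[[0.2,0,-0.3,-0.06],[1.0,-0.075,-0.3,-0.257],[1.0,-0.075,-0.3,-0.257],[1.0,-0.075,-0.3,-0.257],[1.0,-0.075,-0.3,-0.257],[1.0,-0.075,-0.3,-0.257],[1.0,-0.075,-0.3,-0.257],[1.0,-0.075,-0.3,-0.257],[1.0,-0.075,-0.3,-0.257],[1.0,-0.075,-0.3,-0.257],[1.0,-0.075,-0.3,-0.257],[1.0,-0.075,-0.3,-0.257]]])

```text
time_s: 1.1
eef_pos: [0.5967, -0.3203, 0.3513]
eef_rot: [0.0, 0.81, 0.586, 0.0]
wrist_force: [0.6, -0.9, 0.4]
opening: 1.001
grasp_force: 0.0
```

drive_tool(plan=[[[0,1.0,0,0],[0,1.0,0,0],[0,1.0,0,0],[0,1.0,0,0],[0,1.0,0,0],[0,1.0,0,0],[0,1.0,0,0],[0,1.0,0,0],[0,1.0,0,0],[0,1.0,0,0],[0,1.0,0,0],[0,1.0,0,0]]])

```text
time_s: 2.1
eef_pos: [0.8166, -0.3811, 0.3049]
eef_rot: [0.016, 0.812, 0.584, 0.009]
wrist_force: [0.5, -0.3, -0.5]
opening: 1.002
grasp_force: 0.0
```

drive_tool(plan=[[[0,1.0,-0.2,0],[0,1.0,-0.2,0],[0,1.0,-0.2,0],[0,1.0,-0.2,0],[0,1.0,-0.2,0],[0,1.0,-0.2,0]]])

```text
time_s: 2.6
eef_pos: [0.8387, -0.3697, 0.2879]
eef_rot: [0.029, 0.811, 0.584, 0.017]
wrist_force: [0.7, 0.8, 0.2]
opening: 1.001
grasp_force: 0.0
```

```bash
python3 -c "
from h import *
o=ctrl.get_obs();print({k:np.round(v,3).tolist() for k,v in o.items()})"
```

```text
{'time_s': 2.6, 'q': [-0.547, 1.0, 0.299, 0.008, 1.776, -0.222], 'dq': [0.026, 0.027, 0.001, -0.003, -0.027, 0.028], 'joint_efforts': [-0.153, -82.112, -38.195, 0.036, -0.286, -0.031], 'eef_pos': [0.839, -0.37, 0.288], 'eef_rot': [0.029, 0.811, 0.584, 0.017], 'wrist_force': [0.668, 0.764, 0.159], 'torque': [0.033, -0.001, 0.041], 'grasp_force': 0.0, 'opening': 1.001}
```

drive_tool(plan=[[[0.78,-0.76,-0.07,0],[0.78,-0.76,-0.07,0],[0.78,-0.76,-0.07,0],[0.78,-0.76,-0.07,0],[0.78,-0.76,-0.07,0],[0.78,-0.76,-0.07,0],[0.78,-0.76,-0.07,0],[0.78,-0.76,-0.07,0],[0.78,-0.76,-0.07,0],[0.78,-0.76,-0.07,0],[0.78,-0.76,-0.07,0]]])

```text
time_s: 3.52
eef_pos: [0.6468, 0.0261, 0.294]
eef_rot: [0.029, 0.811, 0.584, 0.017]
wrist_force: [0.8, -0.2, 0.1]
opening: 1.0
grasp_force: 0.0
```

drive_tool(plan=[[[0.78,-0.76,-0.07,0],[0.78,-0.76,-0.07,0],[0.78,-0.76,-0.07,0],[0.78,-0.76,-0.07,0],[0.78,-0.76,-0.07,0],[0.78,-0.76,-0.07,0],[0.78,-0.76,-0.07,0],[0.78,-0.76,-0.07,0],[0.78,-0.76,-0.07,0],[0.78,-0.76,-0.07,0],[0.78,-0.76,-0.07,0]]])

```text
time_s: 4.43
eef_pos: [0.4557, 0.4198, 0.2993]
eef_rot: [0.029, 0.81, 0.585, 0.017]
wrist_force: [0.0, -0.4, 0.7]
opening: 1.003
grasp_force: 0.0
```

drive_tool(plan=[[[0.78,-0.76,-0.07,0],[0.78,-0.76,-0.07,0],[0.78,-0.76,-0.07,0],[0.78,-0.76,-0.07,0],[0.78,-0.76,-0.07,0],[0.78,-0.76,-0.07,0],[0.78,-0.76,-0.07,0],[0.78,-0.76,-0.07,0],[0.78,-0.76,-0.07,0],[0.78,-0.76,-0.07,0],[0.78,-0.76,-0.07,0]]])

```text
time_s: 5.35
eef_pos: [0.2642, 0.812, 0.3028]
eef_rot: [0.029, 0.81, 0.585, 0.016]
wrist_force: [-0.2, -0.6, -0.7]
opening: 0.999
grasp_force: 0.0
```

```bash
cat > s.py <<'E'
from h import *
from scipy.spatial.transform import Rotation as Ro
def st():
    o=ctrl.get_obs();w,x,y,z=o['eef_rot'];R=Ro.from_quat([x,y,z,w]).as_matrix();t=R[:,2]
    print('t',round(o['time_s'],2),'p',np.round(o['eef_pos'],4),'q',np.round(o['q'],3),'tilt',round(np.degrees(np.arccos(-t[2])),1),'head',round(np.degrees(np.arctan2(t[1],t[0])),1),'xy axes',np.round(R[:,0],3),np.round(R[:,1],3),'open',round(o['opening'],3),'gf',round(o['grasp_force'],1))
    return o,R
if __name__=='__main__': st()
E
python3 s.py
```

```text
t 5.35 p [0.2642 0.812  0.3028] q [ 1.143  0.843  0.533 -0.068  1.766  1.449] tilt 3.8 head -24.5 xy axes [ 0.315  0.949 -0.007] [ 0.947 -0.314  0.066] open 0.999 gf 0.0
```

drive_tool(plan=[[[0.6,0,-0.07,0],[0.6,0,-0.07,0],[0.6,0,-0.07,0],[0.6,0,-0.07,0]]])

```text
time_s: 5.68
eef_pos: [0.2855, 0.8559, 0.2859]
eef_rot: [0.021, 0.811, 0.584, 0.028]
wrist_force: [0.4, 0.1, 0.5]
opening: 1.0
grasp_force: 0.0
```

drive_tool(plan=[[[1.0,0,-0.12,0]]])

```text
time_s: 5.77
eef_pos: [0.2897, 0.8657, 0.2865]
eef_rot: [0.011, 0.811, 0.584, 0.042]
wrist_force: [0.5, -0.7, 0.4]
opening: 1.004
grasp_force: 0.0
```

drive_tool(plan=[[[1.0,0,-0.12,0]]])

```text
time_s: 5.85
eef_pos: [0.2934, 0.8753, 0.2853]
eef_rot: [0.003, 0.81, 0.584, 0.054]
wrist_force: [-0.3, 0.5, 1.2]
opening: 1.004
grasp_force: 0.0
```

drive_tool(plan=[[[1.0,0,-0.12,0],[1.0,0,-0.12,0]]])

```text
time_s: 6.02
eef_pos: [0.2979, 0.8869, 0.2812]
eef_rot: [-0.007, 0.809, 0.584, 0.068]
wrist_force: [-0.6, -0.1, -0.3]
opening: 0.999
grasp_force: 0.0
```

```bash
python3 s.py
```

```text
t 6.02 p [0.2979 0.8869 0.2812] q [ 1.139  1.011  0.298 -0.054  1.707  1.448] tilt 7.8 head 42.0 xy axes [0.309 0.944 0.118] [ 0.946 -0.318  0.067] open 0.999 gf 0.0
```

drive_tool(plan=[[[-0.08,-0.45,0,0],[-0.08,-0.45,0,0],[-0.08,-0.45,0,0],[-0.08,-0.45,0,0],[-0.08,-0.45,0,0]]])

```text
time_s: 6.43
eef_pos: [0.1092, 0.9142, 0.2648]
eef_rot: [-0.008, 0.807, 0.587, 0.066]
wrist_force: [-1.3, 1.0, 0.0]
opening: 0.999
grasp_force: 0.0
```

drive_tool(plan=[[[0.2,0,0,0],[1.0,0,0,0]]])

```text
time_s: 6.6
eef_pos: [0.1325, 0.9362, 0.2517]
eef_rot: [-0.015, 0.807, 0.586, 0.073]
wrist_force: [0.8, 0.3, -2.1]
opening: 1.003
grasp_force: 0.0
```

drive_tool(plan=[[[1.0,0,0,0]]])

```text
time_s: 6.68
eef_pos: [0.1453, 0.9454, 0.2512]
eef_rot: [-0.026, 0.807, 0.584, 0.085]
wrist_force: [0.4, 0.6, -0.6]
opening: 1.001
grasp_force: 0.0
```

drive_tool(plan=[[[1.0,0,0,0]]])

```text
time_s: 6.77
eef_pos: [0.1557, 0.9544, 0.2525]
eef_rot: [-0.037, 0.806, 0.583, 0.096]
wrist_force: [-0.1, 0.5, 0.9]
opening: 0.998
grasp_force: 0.0
```

drive_tool(plan=[[[1.0,0,0,0]]])

```text
time_s: 6.85
eef_pos: [0.1645, 0.9624, 0.2528]
eef_rot: [-0.047, 0.804, 0.583, 0.106]
wrist_force: [-0.1, 0.2, -0.5]
opening: 0.997
grasp_force: 0.0
```

drive_tool(plan=[[[1.0,0,0,0]]])

```text
time_s: 6.93
eef_pos: [0.1726, 0.9702, 0.2538]
eef_rot: [-0.056, 0.803, 0.582, 0.116]
wrist_force: [0.2, -0.5, 0.1]
opening: 1.001
grasp_force: 0.0
```

drive_tool(plan=[[[1.0,0,0,0]]])

```text
time_s: 7.02
eef_pos: [0.1802, 0.9777, 0.2558]
eef_rot: [-0.066, 0.801, 0.582, 0.125]
wrist_force: [-0.5, 0.4, -0.5]
opening: 0.998
grasp_force: 0.0
```

drive_tool(plan=[[[1.0,0,0,0]]])

```text
time_s: 7.1
eef_pos: [0.1874, 0.9849, 0.2587]
eef_rot: [-0.075, 0.799, 0.581, 0.135]
wrist_force: [-0.1, -0.1, -0.9]
opening: 1.001
grasp_force: 0.0
```

```bash
python3 s.py
```

```text
t 7.1 p [0.1874 0.9849 0.2587] q [ 1.279  1.049  0.298 -0.043  1.487  1.589] tilt 17.8 head 65.2 xy axes [0.289 0.908 0.303] [ 0.949 -0.314  0.036] open 1.001 gf 0.0
```

drive_tool(plan=[[[-0.13,0,-0.9,0],[-0.13,0,-0.9,0],[-0.13,0,-0.9,0],[-0.13,0,-0.9,0],[-0.13,0,-0.9,0],[-0.13,0,-0.9,0],[-0.13,0,-0.9,0],[-0.13,0,-0.9,0],[-0.13,0,-0.9,0]]])

```text
time_s: 7.85
eef_pos: [0.1246, 0.8312, 0.5844]
eef_rot: [-0.077, 0.799, 0.581, 0.136]
wrist_force: [0.8, 1.3, -0.1]
opening: 1.005
grasp_force: 0.0
```

drive_tool(plan=[[[0.4,0,0,0],[1.0,0,0,0],[1.0,0,0,0]]])

```text
time_s: 8.1
eef_pos: [0.1483, 0.8597, 0.559]
eef_rot: [-0.088, 0.796, 0.58, 0.148]
wrist_force: [0.7, -0.0, -0.3]
opening: 1.0
grasp_force: 0.0
```

drive_tool(plan=[[[1.0,0,0,0]]])

```text
time_s: 8.18
eef_pos: [0.1564, 0.8719, 0.5514]
eef_rot: [-0.095, 0.794, 0.579, 0.155]
wrist_force: [0.4, 0.2, 0.0]
opening: 0.995
grasp_force: 0.0
```

drive_tool(plan=[[[1.0,0,0,0]]])

```text
time_s: 8.27
eef_pos: [0.1644, 0.8837, 0.5472]
eef_rot: [-0.104, 0.792, 0.578, 0.165]
wrist_force: [-0.9, 0.6, 0.5]
opening: 1.001
grasp_force: 0.0
```

drive_tool(plan=[[[1.0,0,0,0]]])

```text
time_s: 8.35
eef_pos: [0.1718, 0.8943, 0.5449]
eef_rot: [-0.113, 0.79, 0.577, 0.174]
wrist_force: [0.4, -0.4, -0.2]
opening: 0.998
grasp_force: 0.0
```

drive_tool(plan=[[[1.0,0,0,0]]])

```text
time_s: 8.43
eef_pos: [0.1787, 0.9042, 0.5438]
eef_rot: [-0.122, 0.787, 0.576, 0.184]
wrist_force: [-0.3, 0.4, 0.6]
opening: 1.001
grasp_force: 0.0
```

```bash
python3 s.py
```

```text
t 8.43 p [0.1787 0.9042 0.5438] q [ 1.253  0.731  0.298 -0.016  1.668  1.556] tilt 25.5 head 69.7 xy axes [0.269 0.862 0.43 ] [ 0.951 -0.307  0.02 ] open 1.001 gf 0.0
```

drive_tool(plan=[[[1.0,0,0,0]]])

```text
time_s: 8.52
eef_pos: [0.1853, 0.9134, 0.5439]
eef_rot: [-0.131, 0.785, 0.574, 0.194]
wrist_force: [0.4, -0.3, 0.5]
opening: 1.002
grasp_force: 0.0
```

drive_tool(plan=[[[1.0,0,0,0]]])

```text
time_s: 8.6
eef_pos: [0.1915, 0.9221, 0.5451]
eef_rot: [-0.14, 0.782, 0.573, 0.204]
wrist_force: [0.4, 0.6, -0.0]
opening: 1.001
grasp_force: 0.0
```

drive_tool(plan=[[[1.0,0,0,0]]])

```text
time_s: 8.68
eef_pos: [0.1974, 0.9301, 0.5473]
eef_rot: [-0.149, 0.779, 0.571, 0.214]
wrist_force: [0.7, -0.1, -0.5]
opening: 0.995
grasp_force: 0.0
```

drive_tool(plan=[[[1.0,0,0,0]]])

```text
time_s: 8.77
eef_pos: [0.2029, 0.9376, 0.5506]
eef_rot: [-0.158, 0.775, 0.569, 0.223]
wrist_force: [0.7, 0.6, -0.1]
opening: 1.002
grasp_force: 0.0
```

drive_tool(plan=[[[1.0,0,0,0]]])

```text
time_s: 8.85
eef_pos: [0.2081, 0.9444, 0.5549]
eef_rot: [-0.166, 0.772, 0.567, 0.233]
wrist_force: [0.1, 0.5, 0.5]
opening: 0.998
grasp_force: 0.0
```

drive_tool(plan=[[[1.0,0,0,0]]])

```text
time_s: 8.93
eef_pos: [0.213, 0.9507, 0.5601]
eef_rot: [-0.175, 0.769, 0.565, 0.243]
wrist_force: [-0.7, -0.0, -0.6]
opening: 0.997
grasp_force: 0.0
```

drive_tool(plan=[[[1.0,0,0,0]]])

```text
time_s: 9.02
eef_pos: [0.2176, 0.9564, 0.5663]
eef_rot: [-0.184, 0.765, 0.563, 0.253]
wrist_force: [0.5, -0.4, -0.3]
opening: 1.0
grasp_force: 0.0
```

drive_tool(plan=[[[1.0,0,0,0]]])

```text
time_s: 9.1
eef_pos: [0.2218, 0.9616, 0.5734]
eef_rot: [-0.192, 0.761, 0.561, 0.263]
wrist_force: [-0.9, 0.5, 0.3]
opening: 1.005
grasp_force: 0.0
```

drive_tool(plan=[[[1.0,0,0,0]]])

```text
time_s: 9.18
eef_pos: [0.2256, 0.9661, 0.5815]
eef_rot: [-0.201, 0.757, 0.558, 0.273]
wrist_force: [0.1, -0.3, -0.1]
opening: 0.998
grasp_force: 0.0
```

drive_tool(plan=[[[1.0,0,0,0]]])

```text
time_s: 9.27
eef_pos: [0.2289, 0.97, 0.5911]
eef_rot: [-0.21, 0.753, 0.556, 0.283]
wrist_force: [-0.4, -0.1, -0.8]
opening: 1.004
grasp_force: 0.0
```

drive_tool(plan=[[[1.0,0,0,0]]])

```text
time_s: 9.35
eef_pos: [0.2317, 0.9732, 0.6016]
eef_rot: [-0.218, 0.749, 0.553, 0.293]
wrist_force: [-1.1, -0.1, 0.1]
opening: 1.004
grasp_force: 0.0
```

drive_tool(plan=[[[1.0,0,0,0]]])

```text
time_s: 9.43
eef_pos: [0.2343, 0.9759, 0.6128]
eef_rot: [-0.227, 0.744, 0.551, 0.303]
wrist_force: [0.2, 0.6, 0.2]
opening: 1.007
grasp_force: 0.0
```

```bash
python3 s.py
```

```text
t 9.43 p [0.2343 0.9759 0.6128] q [1.2   0.72  0.298 0.057 1.349 1.507] tilt 44.5 head 73.3 xy axes [0.21  0.682 0.701] [ 0.957 -0.291 -0.003] open 1.007 gf 0.0
```

drive_tool(plan=[[[1.0,0.15,0,0]]])

```text
time_s: 9.52
eef_pos: [0.241, 0.9768, 0.6245]
eef_rot: [-0.235, 0.739, 0.548, 0.312]
wrist_force: [-0.3, -0.2, 0.2]
opening: 1.0
grasp_force: 0.0
```

drive_tool(plan=[[[1.0,0.15,0,0]]])

```text
time_s: 9.6
eef_pos: [0.2503, 0.9764, 0.6363]
eef_rot: [-0.243, 0.735, 0.545, 0.322]
wrist_force: [0.1, 0.2, 0.9]
opening: 0.999
grasp_force: 0.0
```

drive_tool(plan=[[[1.0,0.15,0,0]]])

```text
time_s: 9.68
eef_pos: [0.2586, 0.9758, 0.6485]
eef_rot: [-0.25, 0.731, 0.542, 0.332]
wrist_force: [-0.5, 0.4, -0.7]
opening: 0.998
grasp_force: 0.0
```

drive_tool(plan=[[[1.0,0.15,0,0]]])

```text
time_s: 9.77
eef_pos: [0.2662, 0.9747, 0.6611]
eef_rot: [-0.257, 0.726, 0.538, 0.341]
wrist_force: [-0.5, 0.5, -0.4]
opening: 1.0
grasp_force: 0.0
```

drive_tool(plan=[[[1.0,0.15,0,0]]])

```text
time_s: 9.85
eef_pos: [0.273, 0.9732, 0.6741]
eef_rot: [-0.264, 0.722, 0.535, 0.35]
wrist_force: [0.5, -0.2, -0.1]
opening: 1.001
grasp_force: 0.0
```

drive_tool(plan=[[[1.0,0.15,0,0]]])

```text
time_s: 9.93
eef_pos: [0.2793, 0.9712, 0.6876]
eef_rot: [-0.271, 0.717, 0.532, 0.359]
wrist_force: [-0.6, 0.5, -0.0]
opening: 0.997
grasp_force: 0.0
```

drive_tool(plan=[[[1.0,0.15,0,0]]])

```text
time_s: 10.02
eef_pos: [0.2853, 0.9686, 0.7015]
eef_rot: [-0.278, 0.713, 0.528, 0.368]
wrist_force: [0.7, 0.4, 0.4]
opening: 1.001
grasp_force: 0.0
```

drive_tool(plan=[[[1.0,0.15,0,0]]])

```text
time_s: 10.1
eef_pos: [0.2908, 0.9655, 0.7159]
eef_rot: [-0.285, 0.708, 0.525, 0.377]
wrist_force: [0.5, 0.3, -0.3]
opening: 1.003
grasp_force: 0.0
```

drive_tool(plan=[[[1.0,0.15,0,0]]])

```text
time_s: 10.18
eef_pos: [0.296, 0.9619, 0.7306]
eef_rot: [-0.291, 0.703, 0.521, 0.386]
wrist_force: [-0.2, -0.5, -0.1]
opening: 1.001
grasp_force: 0.0
```

drive_tool(plan=[[[1.0,0.15,0,0]]])

```text
time_s: 10.27
eef_pos: [0.3009, 0.9578, 0.7456]
eef_rot: [-0.298, 0.698, 0.518, 0.395]
wrist_force: [0.5, -1.4, -0.4]
opening: 1.0
grasp_force: 0.0
```

drive_tool(plan=[[[1.0,0.15,0,0]]])

```text
time_s: 10.35
eef_pos: [0.3055, 0.9531, 0.761]
eef_rot: [-0.304, 0.693, 0.514, 0.404]
wrist_force: [-0.2, -0.4, -0.0]
opening: 0.998
grasp_force: 0.0
```

```bash
python3 s.py
```

```text
t 10.35 p [0.3055 0.9531 0.761 ] q [1.088 0.616 0.299 0.184 1.181 1.412] tilt 60.7 head 73.5 xy axes [0.146 0.467 0.872] [ 0.958 -0.287 -0.007] open 0.998 gf 0.0
```

```bash
cat > k.py <<'E'
import numpy as np
from scipy.optimize import least_squares
from scipy.spatial.transform import Rotation as Ro
def fk(q,P):
    h,L1,L2,e,L3,a0=P
    r=np.array([np.cos(q[0]),np.sin(q[0]),0]);l=np.array([-r[1],r[0],0]);z=np.array([0,0,1.])
    th=q[1]+q[2];f=np.sin(th)*r+np.cos(th)*z;e2=np.cos(th)*r-np.sin(th)*z
    t=f*np.cos(q[4])+np.sin(q[4])*(np.cos(q[3])*e2+np.sin(q[3])*l)
    y0=f*np.sin(q[4])-np.cos(q[4])*(np.cos(q[3])*e2+np.sin(q[3])*l);x0=np.cross(y0,t)
    c,s=np.cos(q[5]),np.sin(q[5]);y=c*y0+s*np.cross(t,y0);x=np.cross(y,t)
    p=a0*r+h*z+L1*(np.sin(q[1])*r+np.cos(q[1])*z)+L2*f+e*e2+L3*t
    return p,np.stack([x,y,t],1)
D=[([-1.337,.181,1.607,0,1.354,-.206],[.245,-.52,.231]),([-.547,1.0,.299,.008,1.776,-.222],[.8387,-.3697,.2879]),
([1.143,.843,.533,-.068,1.766,1.449],[.2642,.812,.3028]),([1.279,1.049,.298,-.043,1.487,1.589],[.1874,.9849,.2587]),
([1.253,.731,.298,-.016,1.668,1.556],[.1787,.9042,.5438]),([1.2,.72,.298,.057,1.349,1.507],[.2343,.9759,.6128]),([1.088,.616,.299,.184,1.181,1.412],[.3055,.9531,.761])]
S=least_squares(lambda P:np.concatenate([fk(q,P)[0]-p for q,p in D]),[.2,.5,.5,0,.3,0]);P=S.x
lo=np.array([-2.99,-.89,.3,-1.14,0,-3.12]);hi=np.array([2.99,2.07,2.58,4.28,2.63,3.12])
def ik(p,R,q0):
    def c(q):
        a,b=fk(q,P);return np.r_[a-p,.5*Ro.from_matrix(R.T@b).as_rotvec()]
    s=least_squares(c,np.clip(q0,lo+1e-3,hi-1e-3),bounds=(lo,hi));return s.x,np.linalg.norm(s.fun)
if __name__=='__main__':
    print('P',np.round(P,4),'res',abs(S.fun).max())
    from s import st
    o,R=st();q=np.array(o['q']);print('Rerr',np.degrees(Ro.from_matrix(R.T@fk(q,P)[1]).magnitude()))
    t=R[:,2];T=np.array([.590,-.3135,.066])+.019*t;pre=T-.12*t
    way=[np.array(o['eef_pos']),np.array([.60,.25,.55]),pre,T]
    print('T',T,'pre',pre)
    for a,b in zip(way,way[1:]):
        print('delta scaled',np.round(R.T@(b-a)/.4,3))
        for s in np.linspace(.25,1,4): q,e=ik(a+s*(b-a),R,q);print(np.round(q,2),round(e,4))
    # lift, carry, tip
    H=np.array([.516,.226,.15]);ht=np.radians(-18.6);ex=np.array([np.cos(ht),np.sin(ht),0]);ey=np.array([-ex[1],ex[0],0])
    print('carry')
    g2f=-.145*ex+np.array([0,0,-.056])       # grip->front in world while level
    v=R.T@(g2f-.019*t)                          # tcp->front in tool frame
    for f in np.linspace(0,-90,7):
        Rf=R@Ro.from_euler('z',f,degrees=True).as_matrix();Tr=Rf@R.T
        low=min((Rf@(v+R.T@(ey*s)))[2] for s in(-.055,.055))
        F=H+np.array([0,0,.03+(Rf@v)[2]-low]);tcp=F-Rf@v
        q,e=ik(tcp,Rf,q);g=Tr.T@[0,0,-1]
        print(f,'tcp',np.round(tcp,3),'q',np.round(q,2),round(e,4),'grav in tray',np.round([g@ex,g@ey,g[2]],2))
E
python3 k.py
```

```text
P [ 0.2914  0.4542  0.509   0.0309  0.3625 -0.0034] res 0.11606728738816718
t 10.35 p [0.3055 0.9531 0.761 ] q [1.088 0.616 0.299 0.184 1.181 1.412] tilt 60.7 head 73.5 xy axes [0.146 0.467 0.872] [ 0.958 -0.287 -0.007] open 0.998 gf 0.0
Rerr 2.051270169487975e-14
T [ 0.59469616 -0.29760769  0.05670588] pre [ 0.56503619 -0.39798016  0.11540558]
delta scaled [-1.173  1.214 -1.03 ]
[1.02 0.16 1.07 0.29 0.9  1.26] 0.0
[ 0.69 -0.06  1.4   0.65  0.94  0.84] 0.0
[ 0.27 -0.11  1.55  0.93  1.17  0.43] 0.0
[-0.1   0.02  1.53  1.05  1.42  0.12] 0.0
delta scaled [-1.717  0.389 -0.845]
[-0.41  0.12  1.63  1.05  1.58 -0.21] 0.0
[-0.65  0.36  1.57  0.96  1.69 -0.48] 0.0
[-0.84  0.67  1.35  0.86  1.78 -0.66] 0.0
[-0.97  1.05  0.92  0.79  1.9  -0.71] 0.0
delta scaled [ 0.  -0.   0.3]
[-0.95  1.03  0.99  0.8   1.85 -0.73] 0.0
[-0.93  1.01  1.05  0.8   1.8  -0.75] 0.0
[-0.9   1.    1.11  0.81  1.75 -0.77] 0.0
[-0.87  0.99  1.16  0.82  1.7  -0.78] 0.0
carry
0.0 tcp [0.658 0.196 0.227] q [-0.19  0.39  1.76  1.18  1.22 -0.48] 0.0 grav in tray [ 0. -0. -1.]
-15.0 tcp [0.647 0.217 0.258] q [-0.15  0.33  1.78  1.17  1.21 -0.68] 0.0 grav in tray [-0.23  0.01 -0.97]
-30.0 tcp [0.627 0.239 0.287] q [-0.12  0.25  1.82  1.17  1.2  -0.89] 0.0 grav in tray [-0.44  0.04 -0.9 ]
-45.0 tcp [0.598 0.259 0.31 ] q [-0.09  0.16  1.87  1.17  1.19 -1.1 ] 0.0 grav in tray [-0.62  0.1  -0.78]
-60.0 tcp [0.564 0.276 0.326] q [-0.06  0.07  1.94  1.17  1.18 -1.33] 0.0 grav in tray [-0.76  0.18 -0.62]
-75.0 tcp [0.527 0.288 0.335] q [-0.03 -0.03  2.01  1.17  1.16 -1.57] 0.0 grav in tray [-0.85  0.28 -0.44]
-90.0 tcp [0.489 0.296 0.334] q [-0.02 -0.12  2.1   1.17  1.15 -1.81] 0.0 grav in tray [-0.89  0.39 -0.24]
```

```bash
sed -i 's/h,L1,L2,e,L3,a0=P/h,L1,L2,e,L3,a0,b=P/; s/p=a0\*r/p=b*l+a0*r/; s/\[.2,.5,.5,0,.3,0\]/[.2,.5,.5,0,.3,0,.1]/' k.py; python3 k.py
```

```text
P [ 3.134e-01  4.383e-01  5.147e-01  8.590e-02  3.186e-01 -2.000e-04
  1.178e-01] res 0.00038706056020554325
t 10.35 p [0.3055 0.9531 0.761 ] q [1.088 0.616 0.299 0.184 1.181 1.412] tilt 60.7 head 73.5 xy axes [0.146 0.467 0.872] [ 0.958 -0.287 -0.007] open 0.998 gf 0.0
Rerr 2.051270169487975e-14
T [ 0.59469616 -0.29760769  0.05670588] pre [ 0.56503619 -0.39798016  0.11540558]
delta scaled [-1.173  1.214 -1.03 ]
[0.84 0.17 1.01 0.46 1.   1.09] 0.0
[ 0.49 -0.07  1.36  0.77  1.1   0.71] 0.0
[ 0.09 -0.14  1.52  0.98  1.34  0.36] 0.0
[-0.26 -0.03  1.52  1.06  1.58  0.09] 0.0
delta scaled [-1.717  0.389 -0.845]
[-0.55  0.07  1.63  1.02  1.73 -0.24] 0.0
[-0.79  0.31  1.58  0.91  1.82 -0.53] 0.0
[-0.96  0.63  1.35  0.8   1.88 -0.72] 0.0
[-1.08  1.01  0.95  0.73  1.97 -0.78] 0.0
delta scaled [ 0.  -0.   0.3]
[-1.06  1.    1.01  0.73  1.92 -0.8 ] 0.0
[-1.04  0.99  1.06  0.74  1.88 -0.81] 0.0
[-1.01  0.98  1.11  0.74  1.83 -0.82] 0.0
[-0.98  0.98  1.15  0.75  1.79 -0.83] 0.0
carry
0.0 tcp [0.658 0.196 0.227] q [-0.32  0.4   1.7   1.1   1.35 -0.48] 0.0 grav in tray [ 0. -0. -1.]
-15.0 tcp [0.647 0.217 0.258] q [-0.29  0.33  1.72  1.11  1.35 -0.68] 0.0 grav in tray [-0.23  0.01 -0.97]
-30.0 tcp [0.627 0.239 0.287] q [-0.27  0.24  1.76  1.11  1.35 -0.89] 0.0 grav in tray [-0.44  0.04 -0.9 ]
-45.0 tcp [0.598 0.259 0.31 ] q [-0.24  0.15  1.82  1.11  1.34 -1.11] 0.0 grav in tray [-0.62  0.1  -0.78]
-60.0 tcp [0.564 0.276 0.326] q [-0.23  0.06  1.89  1.11  1.34 -1.34] 0.0 grav in tray [-0.76  0.18 -0.62]
-75.0 tcp [0.527 0.288 0.335] q [-0.22 -0.04  1.97  1.11  1.34 -1.59] 0.0 grav in tray [-0.85  0.28 -0.44]
-90.0 tcp [0.489 0.296 0.334] q [-0.22 -0.14  2.06  1.1   1.34 -1.84] 0.0 grav in tray [-0.89  0.39 -0.24]
```

drive_tool(plan=[[[-0.587,0.607,-0.515,0],[-0.587,0.607,-0.515,0],[-0.587,0.607,-0.515,0],[-0.587,0.607,-0.515,0],[-0.587,0.607,-0.515,0],[-0.587,0.607,-0.515,0],[-0.587,0.607,-0.515,0],[-0.587,0.607,-0.515,0],[-0.587,0.607,-0.515,0],[-0.587,0.607,-0.515,0]]])

```text
time_s: 11.18
eef_pos: [0.4531, 0.5988, 0.6547]
eef_rot: [-0.303, 0.694, 0.514, 0.404]
wrist_force: [-1.1, 0.5, -0.7]
opening: 0.999
grasp_force: 0.0
```

drive_tool(plan=[[[-0.587,0.607,-0.515,0],[-0.587,0.607,-0.515,0],[-0.587,0.607,-0.515,0],[-0.587,0.607,-0.515,0],[-0.587,0.607,-0.515,0],[-0.587,0.607,-0.515,0],[-0.587,0.607,-0.515,0],[-0.587,0.607,-0.515,0],[-0.587,0.607,-0.515,0],[-0.587,0.607,-0.515,0]]])

```text
time_s: 12.02
eef_pos: [0.6014, 0.2455, 0.548]
eef_rot: [-0.302, 0.695, 0.512, 0.403]
wrist_force: [0.4, -0.4, -0.4]
opening: 0.998
grasp_force: 0.0
```

drive_tool(plan=[[[-0.858,0.194,-0.423,0],[-0.858,0.194,-0.423,0],[-0.858,0.194,-0.423,0],[-0.858,0.194,-0.423,0],[-0.858,0.194,-0.423,0],[-0.858,0.194,-0.423,0],[-0.858,0.194,-0.423,0],[-0.858,0.194,-0.423,0],[-0.858,0.194,-0.423,0],[-0.858,0.194,-0.423,0]]])

```text
time_s: 12.85
eef_pos: [0.5813, -0.0789, 0.3302]
eef_rot: [-0.303, 0.695, 0.512, 0.403]
wrist_force: [-0.5, 0.6, -0.4]
opening: 0.999
grasp_force: 0.0
```

```bash
python3 - <<'E'
from s import *
o,R=st();t=R[:,2];p=np.array(o['eef_pos']);T=np.array([.590,-.3135,.066])+.019*t
print('to pre',np.round(R.T@(T-.12*t-p)/.4,3),'to T',np.round(R.T@(T-p)/.4,3))
grab('side','side1.png')
E
```

```text
t 12.85 p [ 0.5813 -0.0789  0.3302] q [-0.797  0.315  1.576  0.904  1.819 -0.532] tilt 60.5 head 73.3 xy axes [0.151 0.468 0.871] [ 0.956 -0.292 -0.009] open 0.999 gf 0.0
to pre [-0.846  0.198 -0.412] to T [-0.846  0.198 -0.112]
```

drive_tool(plan=[[[-0.846,0.198,-0.412,0],[-0.846,0.198,-0.412,0],[-0.846,0.198,-0.412,0],[-0.846,0.198,-0.412,0],[-0.846,0.198,-0.412,0],[-0.846,0.198,-0.412,0],[-0.846,0.198,-0.412,0],[-0.846,0.198,-0.412,0],[-0.846,0.198,-0.412,0],[-0.846,0.198,-0.412,0],[-0.846,0.198,-0.412,0]]])

```text
time_s: 13.82
eef_pos: [0.5666, -0.3952, 0.1162]
eef_rot: [-0.304, 0.695, 0.513, 0.403]
wrist_force: [0.1, 0.7, -0.3]
opening: 0.998
grasp_force: 0.0
```

```bash
python3 - <<'E'
from s import *
o,R=st();t=R[:,2];p=np.array(o['eef_pos']);T=np.array([.590,-.3135,.066])+.019*t
print('to T',np.round(R.T@(T-p)/.4,3))
p,d=grab('side','side2.png');
E
```

```text
t 13.82 p [ 0.5666 -0.3952  0.1162] q [-1.08   1.007  0.955  0.727  1.967 -0.778] tilt 60.7 head 73.4 xy axes [0.149 0.467 0.872] [ 0.957 -0.29  -0.009] open 0.998 gf 0.0
to T [-0.005 -0.002  0.294]
```

View pics/side2.png

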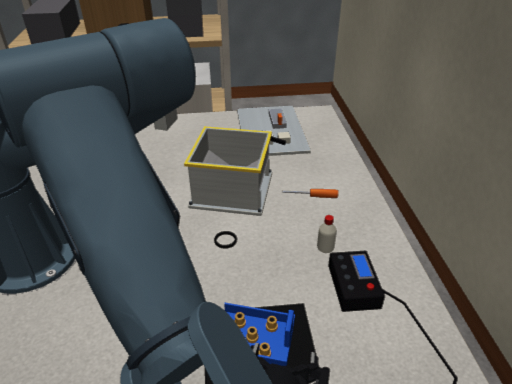

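The arm reaches in from the tray's right-hand side. The tray and bushings at (258,333) haven't moved, so I slide in along the tool axis.

drive_tool(plan=[[[0,0,0.06,0],[0,0,0.11,0],[0,0,0.16,0],[-0.003,0,0.21,0],[-0.005,-0.002,0.26,0],[-0.005,-0.002,0.294,0],[-0.005,-0.002,0.294,0]]])

```text
time_s: 14.45
eef_pos: [0.5962, -0.292, 0.0602]
eef_rot: [-0.305, 0.693, 0.515, 0.402]
wrist_force: [0.5, 0.3, -0.2]
opening: 0.999
grasp_force: 0.0
```

drive_tool(plan=[[[0,0,0,0],[0,0,0,0],[0,0,0,0],[0,0,0,0],[0,0,0,0],[0,0,0,0],[0,0,0,0],[0,0,0,0],[0,0,0,0],[0,0,0,0]]], jaw=1.0)

```text
time_s: 15.28
eef_pos: [0.5951, -0.2968, 0.0596]
eef_rot: [-0.303, 0.694, 0.514, 0.403]
wrist_force: [-1.0, -2.0, 0.8]
opening: 0.112
grasp_force: 59.0
```

```bash
python3 - <<'E'
from s import *
st();grab('top','top3.png');p,d=grab('side');cv2.imwrite('pics/side3.png',cv2.resize(p[240:384,180:372,::-1],None,fx=3,fy=3))
E
```

```text
t 15.28 p [ 0.5951 -0.2968  0.0596] q [-0.984  0.973  1.152  0.754  1.788 -0.831] tilt 60.5 head 73.5 xy axes [0.147 0.469 0.871] [ 0.958 -0.287 -0.006] open 0.112 gf 59.0
```

View pics/top3.png

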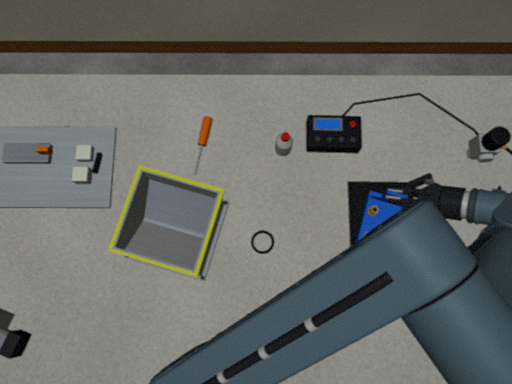

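drive_tool(plan=[[[0.01,0,-0.006,0],[0.04,0,-0.022,0],[0.09,0,-0.05,0],[0.15,0,-0.084,0],[0.22,0,-0.123,0],[0.29,0,-0.163,0],[0.35,0,-0.197,0],[0.4,0,-0.225,0],[0.43,0,-0.242,0],[0.436,0,-0.245,0],[0.436,0,-0.245,0]]])

```text
time_s: 16.3
eef_pos: [0.5967, -0.2963, 0.2601]
eef_rot: [-0.303, 0.694, 0.515, 0.402]
wrist_force: [-1.1, -0.3, -3.3]
opening: 0.111
grasp_force: 58.5
```

```bash
python3 - <<'E'
from s import *
o,R=st();p=np.array(o['eef_pos']);print('to hopper',np.round(R.T@(np.array([.658,.196,.265])-p)/.4,3))
print(np.round(o['wrist_force'],1))
p,d=grab('side','side4.png')
E
```

```text
t 16.3 p [ 0.5967 -0.2963  0.2601] q [-0.981  0.712  1.146  0.815  1.976 -0.633] tilt 60.5 head 73.5 xy axes [0.146 0.47  0.87 ] [ 0.958 -0.287 -0.006] open 0.111 gf 58.5
to hopper [ 0.612 -0.206  1.059]
[-1.1 -0.3 -3.3]
```

View pics/side4.png

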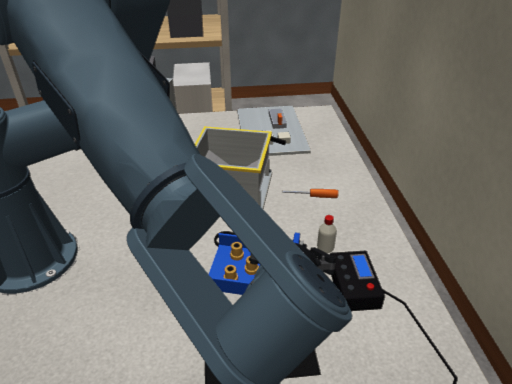

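drive_tool(plan=[[[0.005,-0.002,0.009,0],[0.017,-0.006,0.03,0],[0.037,-0.012,0.064,0],[0.062,-0.021,0.107,0],[0.092,-0.031,0.16,0],[0.127,-0.043,0.219,0],[0.164,-0.055,0.283,0],[0.201,-0.067,0.347,0],[0.238,-0.08,0.411,0],[0.275,-0.092,0.475,0],[0.311,-0.105,0.539,0],[0.348,-0.117,0.603,0]]])

```text
time_s: 17.35
eef_pos: [0.6309, -0.0136, 0.2611]
eef_rot: [-0.305, 0.694, 0.514, 0.402]
wrist_force: [0.8, -0.4, -3.3]
opening: 0.115
grasp_force: 58.5
```

drive_tool(plan=[[[0.037,-0.012,0.064,0],[0.074,-0.025,0.128,0],[0.111,-0.037,0.192,0],[0.145,-0.049,0.251,0],[0.176,-0.059,0.305,0],[0.203,-0.068,0.352,0],[0.225,-0.076,0.39,0],[0.243,-0.082,0.42,0],[0.254,-0.085,0.439,0],[0.261,-0.088,0.452,0],[0.264,-0.089,0.456,0],[0.264,-0.089,0.456,0]]])

```text
time_s: 18.35
eef_pos: [0.6581, 0.1959, 0.2648]
eef_rot: [-0.304, 0.694, 0.514, 0.403]
wrist_force: [0.8, -0.2, -2.3]
opening: 0.11
grasp_force: 58.5
```

```bash
cat > tip.py <<'E'
from s import *
from k import ik
o,R=st();p,d=grab('top','top5.png');wt=world('top',d);pp=p.astype(int)
m=(pp[...,2]>90)&(pp[...,0]<60)&(pp[...,2]-pp[...,1]>50)&(wt[...,1]>0)&(wt[...,2]>.17);Q=wt[m]
for a,b in((.17,.23),(.26,.33)):
    s=Q[(Q[:,2]>a)&(Q[:,2]<b)];
    if len(s)>10: print(a,len(s),cv2.minAreaRect((s[:,:2]*1000).astype(np.float32)),np.median(s[:,2]))
t=R[:,2];p0=np.array(o['eef_pos']);q=np.array(o['q'])
ht=np.radians(-17.0);ex=np.array([np.cos(ht),np.sin(ht),0]);ey=np.array([-ex[1],ex[0],0])
v=R.T@(-.145*ex+[0,0,-.058]-.019*t);H=np.array([.516,.226,.15])
N=24
for f in np.linspace(0,-90,N+1):
    Rf=R@Ro.from_euler('z',f,degrees=True).as_matrix()
    low=min((Rf@(v+R.T@(ey*s+[0,0,-.004])))[2] for s in(-.055,.055))
    tcp=H+[0,0,.025-low]-[*(Rf@v)[:2],0];q,e=ik(tcp,Rf,q)
    print(round(f/180,3),np.round(R.T@(tcp-p0)/.4,3),np.round(tcp,3),round(e,4))
E
python3 tip.py
```

```text
t 18.35 p [0.6581 0.1959 0.2648] q [-0.324  0.345  1.684  1.089  1.381 -0.413] tilt 60.6 head 73.6 xy axes [0.147 0.469 0.871] [ 0.958 -0.287 -0.007] open 0.11 gf 58.5
0.17 2001 ((581.1416625976562, 199.82066345214844), (107.74767303466797, 141.0171661376953), 73.23838806152344) 0.21051385784468152
0.26 118 ((622.7464599609375, 158.48611450195312), (109.23027801513672, 34.388938903808594), 33.48435592651367) 0.2884257946468204
0.0 [-0.076  0.001  0.054] [0.659 0.199 0.228] 0.0
-0.021 [-0.053 -0.008  0.054] [0.657 0.205 0.236] 0.0
-0.042 [-0.03  -0.019  0.054] [0.654 0.21  0.244] 0.0
-0.062 [-0.008 -0.031  0.054] [0.651 0.216 0.252] 0.0
-0.083 [ 0.014 -0.044  0.053] [0.647 0.221 0.259] 0.0
-0.104 [ 0.035 -0.059  0.053] [0.643 0.227 0.267] 0.0
-0.125 [ 0.055 -0.075  0.052] [0.638 0.232 0.274] 0.0
-0.146 [ 0.075 -0.093  0.052] [0.632 0.238 0.281] 0.0
-0.167 [ 0.093 -0.111  0.051] [0.626 0.243 0.287] 0.0
-0.188 [ 0.11  -0.131  0.05 ] [0.619 0.248 0.294] 0.0
-0.208 [ 0.126 -0.151  0.049] [0.612 0.253 0.3  ] 0.0
-0.229 [ 0.141 -0.173  0.048] [0.605 0.258 0.305] 0.0
-0.25 [ 0.154 -0.195  0.047] [0.597 0.263 0.31 ] 0.0
-0.271 [ 0.166 -0.218  0.046] [0.589 0.267 0.314] 0.0
-0.292 [ 0.177 -0.242  0.045] [0.58  0.272 0.319] 0.0
-0.312 [ 0.187 -0.266  0.043] [0.572 0.276 0.322] 0.0
-0.333 [ 0.194 -0.29   0.042] [0.562 0.28  0.325] 0.0
-0.354 [ 0.201 -0.315  0.04 ] [0.553 0.283 0.328] 0.0
-0.375 [ 0.206 -0.34   0.039] [0.544 0.286 0.33 ] 0.0
-0.396 [ 0.209 -0.365  0.037] [0.534 0.289 0.331] 0.0
-0.417 [ 0.21  -0.39   0.036] [0.524 0.292 0.332] 0.0
-0.438 [ 0.21  -0.415  0.034] [0.515 0.294 0.333] 0.0
-0.458 [ 0.209 -0.44   0.033] [0.505 0.296 0.332] 0.0
-0.479 [ 0.206 -0.464  0.031] [0.495 0.298 0.332] 0.0
-0.5 [ 0.201 -0.488  0.029] [0.486 0.299 0.331] 0.0
```

View pics/top5.png

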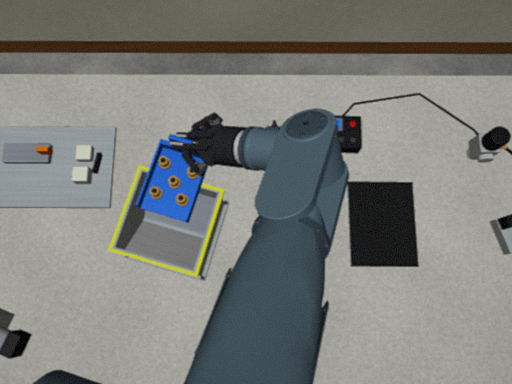

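Tray sits level and the tab is held. Its open end is over the hopper mouth at about (165,215), with all five bushings inside. Now the first half of the tip.

drive_tool(plan=[[[-0.053,0.012,0.054,-0.021],[-0.03,0.001,0.054,-0.042],[-0.008,-0.011,0.054,-0.062],[0.014,-0.024,0.053,-0.083],[0.035,-0.039,0.053,-0.104],[0.055,-0.055,0.052,-0.125],[0.075,-0.073,0.052,-0.146],[0.093,-0.091,0.051,-0.167],[0.11,-0.111,0.05,-0.188],[0.126,-0.131,0.049,-0.208],[0.141,-0.153,0.048,-0.229],[0.154,-0.175,0.047,-0.25]]])

```text
time_s: 19.4
eef_pos: [0.6049, 0.2597, 0.3104]
eef_rot: [-0.125, 0.444, 0.741, 0.489]
wrist_force: [0.7, 0.4, -2.9]
opening: 0.104
grasp_force: 59.4
```

```bash
python3 - <<'E'
from s import *
o,R=st();p0=np.array(o['eef_pos'])
R0=R@Ro.from_euler('z',45,degrees=True).as_matrix();t=R[:,2]
ht=np.radians(-17.0);ex=np.array([np.cos(ht),np.sin(ht),0]);ey=np.array([-ex[1],ex[0],0])
v=R0.T@(-.145*ex+[0,0,-.058]-.019*t);H=np.array([.516,.226,.15])+.008*ex
for f in np.linspace(-45,-90,13):
    Rf=R0@Ro.from_euler('z',f,degrees=True).as_matrix()
    low=min((Rf@(v+R0.T@(ey*s+[0,0,-.004])))[2] for s in(-.055,.055))
    tcp=H+[0,0,.02-low]-[*(Rf@v)[:2],0]
    print(round((f+45)/180,3),np.round(R.T@(tcp-p0)/.4,3))
E
```

```text
t 19.4 p [0.6049 0.2597 0.3104] q [-0.238  0.164  1.806  1.106  1.337 -1.111] tilt 60.6 head 73.4 xy axes [-0.575  0.535  0.619] [0.779 0.129 0.613] open 0.104 gf 59.4
0.0 [-0.007 -0.008  0.009]
-0.021 [ 0.018 -0.016  0.008]
-0.042 [ 0.042 -0.025  0.006]
-0.062 [ 0.066 -0.035  0.005]
-0.083 [ 0.089 -0.047  0.004]
-0.104 [ 0.111 -0.06   0.002]
-0.125 [ 0.132 -0.074  0.001]
-0.146 [ 0.152 -0.09  -0.001]
-0.167 [ 0.171 -0.106 -0.002]
-0.188 [ 0.189 -0.124 -0.004]
-0.208 [ 0.206 -0.142 -0.006]
-0.229 [ 0.221 -0.162 -0.007]
-0.25 [ 0.234 -0.182 -0.009]
```

drive_tool(plan=[[[0.018,-0.016,0.008,-0.021],[0.042,-0.025,0.006,-0.042],[0.066,-0.035,0.005,-0.062],[0.089,-0.047,0.004,-0.083],[0.111,-0.06,0.002,-0.104],[0.132,-0.074,0.001,-0.125],[0.152,-0.09,-0.001,-0.146],[0.171,-0.106,-0.002,-0.167],[0.189,-0.124,-0.004,-0.188],[0.206,-0.142,-0.006,-0.208],[0.221,-0.162,-0.007,-0.229],[0.234,-0.182,-0.009,-0.25]]])

```text
time_s: 20.4
eef_pos: [0.4934, 0.2975, 0.3258]
eef_rot: [0.072, 0.126, 0.854, 0.499]
wrist_force: [-0.8, 0.3, -1.6]
opening: 0.11
grasp_force: 59.5
```

drive_tool(plan=[[[0,0,0,0],[0,0,0,0],[0,0,0,0],[0,0,0,0],[0,0,0,0],[0,0,0,0],[0,0,0,0],[0,0,0,0],[0,0,0,0],[0,0,0,0],[0,0,0,0]]])

```text
time_s: 21.32
eef_pos: [0.4933, 0.2983, 0.3254]
eef_rot: [0.07, 0.127, 0.854, 0.499]
wrist_force: [-0.2, 0.3, -2.4]
opening: 0.106
grasp_force: 59.5
```

```bash
python3 - <<'E'
from s import *
st()
a,_=grab('top');b,_=grab('side')
f=lambda i:cv2.resize(i[...,::-1],None,fx=2.6,fy=2.6,interpolation=cv2.INTER_CUBIC)
cv2.imwrite('pics/tip6.png',np.hstack([f(a[130:300,90:240]),f(b[110:280,150:300])]))
E
```

```text
t 21.32 p [0.4933 0.2983 0.3254] q [-0.21  -0.113  2.056  1.108  1.327 -1.857] tilt 60.6 head 73.5 xy axes [-0.958  0.287  0.007] [0.147 0.469 0.871] open 0.106 gf 59.5
```

View pics/tip6.png

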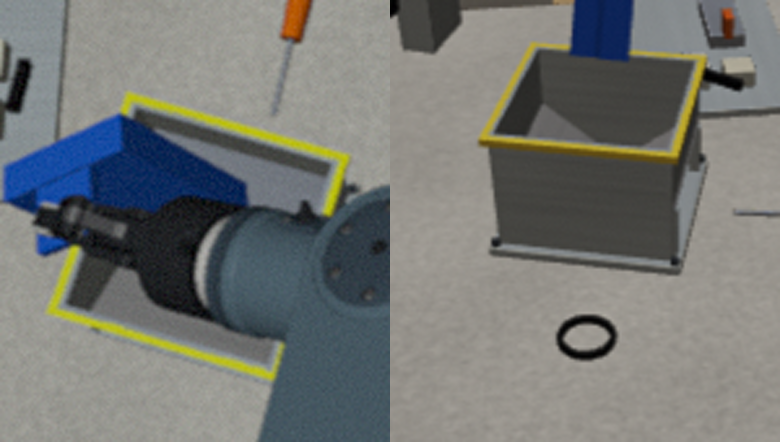

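```bash
python3 - <<'E'
from s import *
b,d=grab('side');f=[ctrl.get_obs()['wrist_force'][2] for _ in range(3)];print(f)
cv2.imwrite('pics/side7.png',cv2.resize(b[60:260,120:340,::-1],None,fx=2.9,fy=2.9,interpolation=cv2.INTER_CUBIC))
E
```

```text
[np.float64(-1.2878785935827284), np.float64(-1.2878785935827284), np.float64(-1.2878785935827284)]
```

View pics/side7.png

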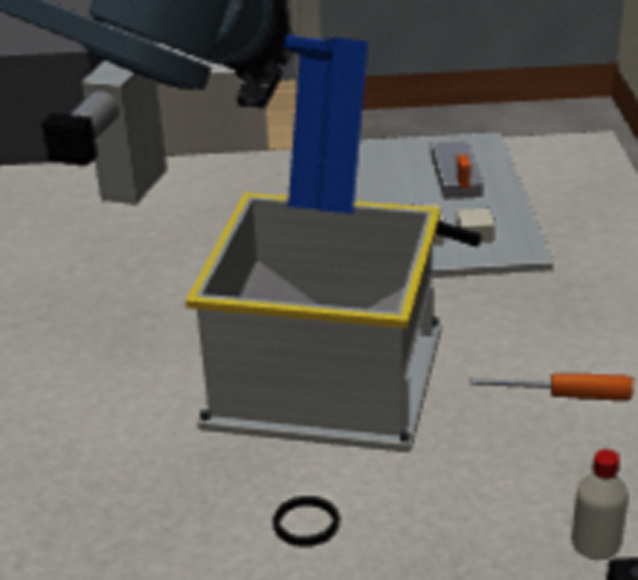

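drive_tool(plan=[[[0,0.05,-0.028,0],[0,0.13,-0.074,0],[-0.02,0.13,-0.074,0.035],[-0.06,0.12,-0.075,0.07],[-0.1,0.11,-0.075,0.105],[-0.14,0.1,-0.075,0.14],[-0.18,0.08,-0.076,0.175],[-0.22,0.06,-0.076,0.21],[-0.26,0.04,-0.077,0.245],[-0.3,0.02,-0.077,0.28],[-0.34,0,-0.077,0.315],[-0.38,-0.03,-0.078,0.35]]])

```text
time_s: 22.47
eef_pos: [0.6304, 0.2227, 0.3294]
eef_rot: [-0.202, 0.556, 0.661, 0.462]
wrist_force: [0.4, -0.6, -1.7]
opening: 0.107
grasp_force: 59.5
```

drive_tool(plan=[[[0,0,0,0.035],[0,0,0,0.07],[0,0,0,0.105],[0,0,0,0.14],[0,0,0,0.15],[0,0,0,0.15]]])

```text
time_s: 22.97
eef_pos: [0.6296, 0.2229, 0.3291]
eef_rot: [-0.304, 0.694, 0.514, 0.403]
wrist_force: [0.0, -1.0, -2.0]
opening: 0.109
grasp_force: 59.5
```

```bash
python3 - <<'E'
from s import *
o,R=st();p0=np.array(o['eef_pos']);print(o['wrist_force'])
a,d=grab('top');w=world('top',d)
cv2.imwrite('pics/top8.png',cv2.resize(a[130:300,90:260,::-1],None,fx=3.2,fy=3.2,interpolation=cv2.INTER_CUBIC))
t=R[:,2];T=np.array([.5951,-.2968,.0596])
print('to above mat',np.round(R.T@(T+[0,0,.2]-p0)/.4,3))
E
```

```text
t 22.97 p [0.6296 0.2229 0.3291] q [-0.294  0.198  1.724  1.082  1.406 -0.303] tilt 60.6 head 73.5 xy axes [0.148 0.469 0.871] [ 0.958 -0.288 -0.008] open 0.109 gf 59.5
[ 0.01003752 -0.9571135  -1.97744501]
to above mat [-0.773  0.293 -1.021]
```

View pics/top8.png

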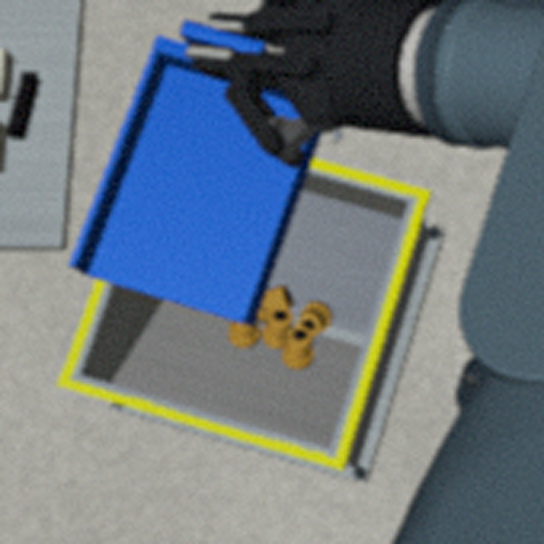

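The tray is empty and the bushings lie in the hopper valley, at about (280,325) in the crop. I'll carry the tray back.

drive_tool(plan=[[[-0.387,0.147,-0.51,0],[-0.387,0.147,-0.51,0],[-0.387,0.147,-0.51,0],[-0.387,0.147,-0.51,0],[-0.387,0.147,-0.51,0],[-0.387,0.147,-0.51,0],[-0.387,0.147,-0.51,0]]])

```text
time_s: 23.6
eef_pos: [0.613, -0.0427, 0.2932]
eef_rot: [-0.302, 0.695, 0.513, 0.403]
wrist_force: [0.8, -0.2, -2.5]
opening: 0.107
grasp_force: 59.6
```

drive_tool(plan=[[[-0.387,0.147,-0.51,0],[-0.387,0.147,-0.51,0],[-0.387,0.147,-0.51,0],[-0.387,0.147,-0.51,0],[-0.387,0.147,-0.51,0],[-0.387,0.147,-0.51,0],[-0.387,0.147,-0.51,0],[-0.387,0.147,-0.51,0]]])

```text
time_s: 24.27
eef_pos: [0.5954, -0.3009, 0.2575]
eef_rot: [-0.302, 0.695, 0.513, 0.404]
wrist_force: [-0.0, 0.2, -2.2]
opening: 0.104
grasp_force: 59.6
```

```bash
python3 - <<'E'
from s import *
o,R=st();p0=np.array(o['eef_pos'])
for n in('top','side'):
    a,d=grab(n);w=world(n,d);a=a.astype(int)
    m=(d>0)&(a[...,2]>80)&(a[...,0]<60)&(a[...,2]-a[...,1]>40)&(w[...,1]<-.1)&(w[...,2]>.15)&(w[...,0]<.66);Q=w[m]
    f=Q[Q[:,2]<.225]
    if len(f)>30:
        A=np.c_[f[:,:2],np.ones(len(f))];c=np.linalg.lstsq(A,f[:,2],rcond=None)[0];r=f[:,2]-A@c;k=abs(r)<.004;c=np.linalg.lstsq(A[k],f[k,2],rcond=None)[0]
        print(n,len(f),'slope deg',np.degrees(c[:2]),'z mid',np.median(f[:,2]))
T=np.array([.5951,-.2968,.0596])
for z in(.04,.0): print(z,np.round(R.T@(T+[0,0,z]-p0)/.4,3))
a,d=grab('top');b=a.astype(int);w=world('top',d)
br=(b[...,0]>110)&(b[...,0]-b[...,2]>60)&(b[...,1]>60)&(b[...,1]<170)&(w[...,2]<.13)&(w[...,1]>.1)&(w[...,0]<.62)
ys,xs=np.where(br);print('brass px',len(xs),xs.min(),xs.max(),ys.min(),ys.max())
cv2.imwrite('pics/top9.png',np.hstack([cv2.resize(a[205:260,150:205,::-1],(400,400),interpolation=cv2.INTER_CUBIC),cv2.resize(a[170:280,330:440,::-1],(400,400),interpolation=cv2.INTER_CUBIC)]))
E
```

```text
t 24.27 p [ 0.5954 -0.3009  0.2575] q [-0.987  0.719  1.142  0.815  1.976 -0.635] tilt 60.6 head 73.3 xy axes [0.148 0.469 0.871] [ 0.957 -0.291 -0.006] open 0.104 gf 59.6
top 2239 slope deg [-0.20146496  0.09596989] z mid 0.20275866928702563
side 1676 slope deg [-1.10248785 -1.00062857] z mid 0.20582079730981434
0.04 [-0.339 -0.001  0.202]
0.0 [-0.426 -0.001  0.252]
brass px 283 162 220 203 273
```

View pics/top9.png

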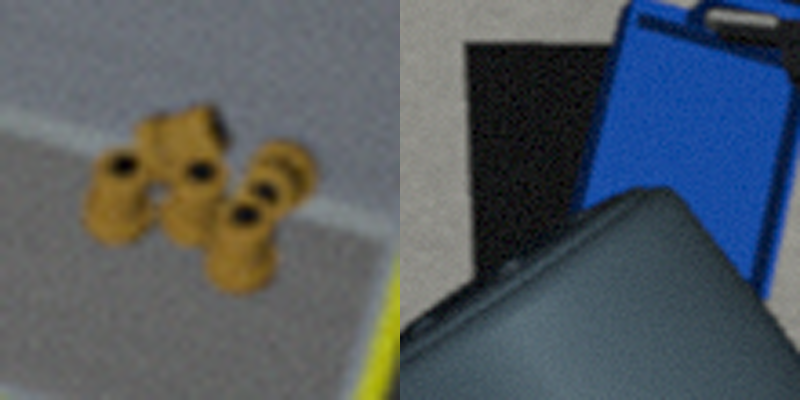

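All five bushings are in the hopper and the tray is level, so I lower it.

drive_tool(plan=[[[-0.08,0,0.047,0],[-0.16,0,0.095,0],[-0.24,0,0.143,0],[-0.3,-0.001,0.178,0],[-0.35,-0.001,0.207,0],[-0.38,-0.001,0.225,0],[-0.4,-0.001,0.237,0],[-0.413,-0.001,0.245,0],[-0.421,-0.001,0.249,0],[-0.425,-0.001,0.252,0],[-0.425,-0.001,0.252,0]]])

```text
time_s: 25.33
eef_pos: [0.5959, -0.2926, 0.0625]
eef_rot: [-0.303, 0.694, 0.515, 0.403]
wrist_force: [0.2, 0.1, -2.6]
opening: 0.109
grasp_force: 59.5
```

drive_tool(plan=[[[0,0,0,0],[0,0,0,0],[0,0,0,0],[0,0,0,0],[0,0,0,0],[0,0,0,0],[0,0,0,0],[0,0,0,0]]], jaw=0)

```text
time_s: 26.0
eef_pos: [0.5955, -0.2922, 0.0617]
eef_rot: [-0.304, 0.694, 0.514, 0.403]
wrist_force: [-0.3, 0.6, -0.4]
opening: 1.002
grasp_force: 0.0
```

```bash
python3 s.py
```

```text
t 26.0 p [ 0.5955 -0.2922  0.0617] q [-0.98   0.965  1.163  0.756  1.785 -0.83 ] tilt 60.6 head 73.5 xy axes [0.147 0.469 0.871] [ 0.958 -0.287 -0.007] open 1.002 gf 0.0
```

Released with a drop of about 2 mm. Next I back out along the tool axis, then rise and move clear.

drive_tool(plan=[[[0,0,-0.05,0],[0,0,-0.1,0],[0,0,-0.18,0],[0,0,-0.26,0],[0,0,-0.34,0],[0.1,0,-0.4,0],[0.2,0,-0.42,0],[0.3,0,-0.44,0],[0.4,0,-0.46,0],[0.5,0,-0.48,0],[0.5,0,-0.48,0]]])

```text
time_s: 26.92
eef_pos: [0.5794, -0.3579, 0.3403]
eef_rot: [-0.298, 0.693, 0.519, 0.403]
wrist_force: [1.2, -0.6, 1.5]
opening: 1.001
grasp_force: 0.0
```

```bash
python3 - <<'E'
from s import *
import subprocess
st()
for n in('top','side'):
    p,d=grab(n,n+'10.png');np.savez(n+'0.npz',p=p,d=d,w=world(n,d))
E
python3 m.py | grep -v dark
python3 -c "
import cv2,numpy as np
a=cv2.imread('pics/top10.png');b=cv2.imread('pics/side10.png')
cv2.imwrite('pics/fin.png',np.hstack([cv2.resize(a,(400,300)),cv2.resize(b,(400,300))]))"
```

```text
t 26.92 p [ 0.5794 -0.3579  0.3403] q [-1.042  0.719  0.967  0.845  2.131 -0.548] tilt 60.1 head 73.3 xy axes [0.137 0.479 0.867] [ 0.959 -0.284  0.005] open 1.001 gf 0.0
top tray 2134 c [ 534. -297.] size [121. 177.] ang 73.6 z [0.    0.005 0.082]
top tab 83 c [ 589. -309.] size [49. 10.] ang 73.8 z [0.079 0.082 0.086]
top floor 1776 c [ 532. -302.] size [112. 178.] ang 72.5 z [0.    0.005 0.009]
top rim 1011 c [516. 226.] size [205. 203.] ang 73.9 z [0.144 0.148 0.152]
side rim 220 c [448. -45.] size [763. 204.] ang 75.7 z [0.147 0.15  0.152]
```

View pics/fin.png

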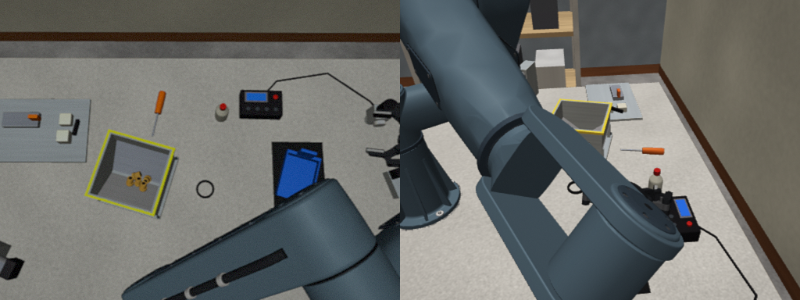

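The tray is upright on the mat at about (522, -289) mm, tab top at 82 mm. The five bushings are in the hopper and the bystanders haven't moved.

```bash
python3 -c "
from bench import ctrl
print(ctrl.hand_in())"
```

```text
the job is handed in; nothing more can be done
None
```

All five bushings are in the hopper, the empty tray is back upright on its mat and released, the oil bottle, seal ring and screwdriver look unmoved in the last pictures, and the job was handed in at about 27 s of the 64 s allowed.

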